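# Ready the jeweller's scale for weighing stones

### The job

Get the jeweller's scale ready to weigh stones in carats with the empty dish that stands on its pan: with a fingertip, press lightly and let go first the power key (the round one at the left end of the row as seen from the front), then the units key (the square one next to it), then the tare key (the wide one at the right end). Do not press the calibration key (the other square one), do not touch the pan or its dish, do not shove or lift the scale, leave the things around it alone, and finish with the hand clear.

Things in the scene. Friction and masses are not known exactly. Their poses are not given: they have to be found in the camera images.
- scale: grey bench scale, 250 mm deep (x), 185 wide (y), loose on rubber feet, 1.3 to 2.1 kg; origin: centre of its underside. Its front faces -x, +y is its left seen from the front. Four plain grey keys in a row near the front edge: centres at x -100, y +63, +25, -13, -58, tops z 47. Behind them a display, then the pan (top z 74). More than 20 N overloads its weighing cell.
- pan: round steel weighing pan, 120 mm across, on the rear part of the scale; origin on its axis, 18 mm below its top face. Not to be touched.
- dish: shallow round aluminium weighing dish, 72 mm across, 14 mm high, loose, empty, on the pan; origin at the centre of its underside. Not to be touched.
- power_face (a point): centre of the top face of the power key, the round one, 22 mm across, at the left end of the row (seen from the front). Frame: z out of the sloping key panel (10 degrees off vertical, leaning to the front), y along the row towards the power key, x towards the pan. The face stands 7 mm proud of the panel and goes down along -z.
- units_face (a point): centre of the top face of the units key, 22 mm square, second from the left, 38 mm beside the power key. Frame: z out of the sloping key panel (10 degrees off vertical, leaning to the front), y along the row towards the power key, x towards the pan. The face stands 7 mm proud of the panel and goes down along -z.
- cal_face (a point): centre of the top face of the calibration key, 22 mm square, third from the left, 38 mm beside the units key; not to be pressed. Frame: z out of the sloping key panel (10 degrees off vertical, leaning to the front), y along the row towards the power key, x towards the pan. The face stands 7 mm proud of the panel and goes down along -z.
- tare_face (a point): centre of the top face of the tare key, the wide one, 34 mm wide (y) and 22 mm deep (x), at the right end, 45 mm beside the calibration key. Frame: z out of the sloping key panel (10 degrees off vertical, leaning to the front), y along the row towards the power key, x towards the pan. The face stands 7 mm proud of the panel and goes down along -z.
- key_power (a joint): value 0 = up (at rest), 0.004 m = fully down; power key, round, left end. Sprung: 1.2 N starts it, 4.4 N takes it to its stop 4 mm down; a press counts once it is more than 2 mm down (about 2.8 N); it springs back up by itself.
- key_units (a joint): value 0 = up (at rest), 0.004 m = fully down; units key, square, second from the left. Same spring as the power key.
- key_cal (a joint): value 0 = up (at rest), 0.004 m = fully down; calibration key, square, third from the left. Same spring; not to be pressed.
- key_tare (a joint): value 0 = up (at rest), 0.004 m = fully down; tare key, wide, right end. Same spring as the power key.
- weight: 200 g steel calibration weight with a knob on top, 32 mm across, 51 mm high, loose on the table at the right of the scale; origin at the centre of its underside
- pearl_box: clear open box full of pink pearls, 85 x 85 x 40 mm, loose on the table at the left of the scale; origin at the centre of its underside
- tweezers: steel tweezers lying on the table in front of the scale, 125 mm long, 8 mm high, along x of their frame; origin at the middle, on the table

How it is judged:
By the outcome, as a careful person would: the job done as asked, in the order asked, and still so for the second after the job is handed in, with the robot touching nothing.
It also fails if it takes over 38 s, if anything falls off the work surface, if the arm or the gripper's body presses on something with over 40 N, if the wrist force passes 120 N, or if a joint passes its speed limit or range.

### The arm

A 6-joint arm with a two-finger parallel gripper is mounted at the origin on the work surface. World frame = base frame: x ahead of the robot, y to its left, z up, the work surface at z = 0. Lengths are in m, angles in rad, forces in N, time in s.
With the tool pointing down it reaches from about 0.35 to 0.775 m from the base axis. Payload 5.5 kg.
Tool frame: the origin (TCP) lies midway between the tips of the shut fingers; the grasp point (between the pads) lies 19 mm behind it; z points along the fingers, y is the line along which they close (so a half turn about z gives the same grasp; the last joint's range is limited). The gripper opens to 85 mm and grips with 20 to 120 N. Pads are 22 mm wide; open, the fingers measure 114 mm over their backs; the gripper's body (76 mm by 85 mm) begins 54 mm behind the grasp point. The pads swing forward as they close: fully open they stand 13 mm farther back than shut.
Start: joints at [1.081, 0.313, 0.046, 1.304, 0, 1.431], TCP at [0.197, 0.54, 0.207] pointing down, gripper open.
Joint ranges: [-2.76, 2.76], [-0.86, 1.69], [-1.03, 1.26], [-2.2, 2.34], [-1.47, 1.5], [-3.14, 3.14]. Speed limits (rad/s): [2.57, 2.57, 3.14, 3.14, 3.14, 3.14].

### API

Orientations are given as a unit quaternion [w, x, y, z].
In Python, from workcell import get_state, read_camera, camera_info, hand_in, recognise gives the robot as it stands.
- The arm moves only by the tool arm_command, never from a script. Its argument "moves" is one flat list of numbers, 7 for each row, row after row: the opening, from -1 (shut) to 1 (fully open), then the shift along the tool's x, y, z in mm, then the turn, a rotation vector about the tool's x, y, z in rad. A call has 1 to 8 rows; each row shifts and turns the commanded pose from where the row before left it, along the tool's axes as they then stand; what a row does not reach is not made up. A row lasts 1/8 s, in which the tool goes at most 62.5 mm and 10.7 degrees, less where a joint would pass 70% of its speed; a pose out of reach is approached as far as the arm can. A call with a gripper value outside its range is refused whole. The fingers move at their own pace and stop on an object; "newtons" is the grip in N (left out, the last holds). Time passes only in rows, so rows that do not move let the fingers close. It gives the time, the measured TCP pose, the force, the opening and the grip force at its end, in the units of the state.
- get_state(): the state, without advancing time (a new reading comes with each control period).
- read_camera(name): name is "scene" or "top" or "wrist"; returns (picture, depth): 420x560x3 uint8, blue, green, red; 420x560 float32, m along the optical axis (not along the pixel's ray), 0 where there is no reading.
- camera_info(name): a dict with "fovy" (degrees; the focal length in pixels is half the picture's height over the tangent of half this angle, whatever the lens; pixels are square), "cx", "cy" (the principal point, pixels), "eye" and "orientation" of the camera in the world; the wrist camera has in their place "tool_from_camera" (4x4, takes a point from camera to tool coordinates, whose origin is the TCP and whose axes are the flange's). Camera axes: x right, y down, z forward; pixel columns grow to the right and rows downward; lengths in m; the calibration is good to about 2 mm. A picture is of the moment at which its call begins: read the wrist's pose just before it. camera_info takes no time and is no camera call.
- hand_in(): hands the job in; it is judged then, once.
Trained networks look in the newest picture that a camera, given by its name, has taken for a name from the list of things; names that differ only in an ending like _2 or _b are one class to them, and where a whole thing is asked for, a point or a joint stands for the part that bears it (a point fixed in the world has none). Each returns a list of dicts, best first, with "confidence" (0 to 1); they miss things now and then, are a little off and sometimes report something else, mostly with a low value. They report only what shows in the picture. A call takes as long as a camera call.
- recognise(camera, label): "point" ([column, row] in pixels, amid what is visible of it).
The state is a dict: "clock": time; "joint_pos": joint angles; "qvel": joint speeds; "tau": joint torques, N m; "tcp_pos": TCP position; "orientation": TCP orientation; "wrist_force": force on the tool from outside, world axes, zero at the start; "ft_torque": the same for the moment, N m; "finger_gap": finger opening in m; "grip_force": force on a finger pad.
Only numpy, scipy, OpenCV 4.12 (cv2) and the standard library are available. Lean on these libraries where they do the work, as an engineer would, in place of code of your own. Each camera call takes 0.05 s, during which the arm holds its last target. There are 200 camera calls.

## Working session

There is one attempt and no reset: what is moved stays moved. The work goes in short steps, Python scripts to look and compute and a tool call to move; the robot and the scene stay as the last step left them, time stands still between calls to the robot, and variables do not carry over. Pictures are saved under pics/ and viewed, at most 10 in all, crops included, and the job is handed in when it is done.

Besides the shell and the picture viewer there is one more tool, called after "Request:" as name(argument=value, ...), one argument or row to a line, values as JSON. arm_command: Moves the arm, as the interface text tells. Its arguments: {"type":"object","properties":{"moves":{"type":"array"},"newtons":{"type":"number"}},"required":["moves"]}

```bash
mkdir -p pics; cat > h.py <<'E'
import numpy as np, cv2
from scipy.spatial.transform import Rotation as R
from workcell import *
def rot(q): return R.from_quat([q[1],q[2],q[3],q[0]])
def setup(cam):
    i=camera_info(cam); f=210/np.tan(np.radians(i["fovy"])/2)
    if "eye" in i: T=np.eye(4);T[:3,:3]=rot(i["orientation"]).as_matrix();T[:3,3]=i["eye"]
    else:
        s=get_state();W=np.eye(4);W[:3,:3]=rot(s["orientation"]).as_matrix();W[:3,3]=s["tcp_pos"];T=W@np.array(i["tool_from_camera"])
    return f,i["cx"],i["cy"],T
def p3(S,d,u,v):
    f,cx,cy,T=S; z=d[int(round(v)),int(round(u))]
    return (T@[(u-cx)/f*z,(v-cy)/f*z,z,1])[:3]
E
python3 - <<'E'
from h import *
print(get_state())
for c in ["scene","top"]:
    S=setup(c);im,d=read_camera(c);cv2.imwrite(f"pics/{c}1.png",im);np.save(c+"_d.npy",d)
    print(c,S)
    for l in ["scale","power_face","units_face","cal_face","tare_face","dish","pan","weight","pearl_box","tweezers"]:
        for r in recognise(c,l)[:2]:
            print(l,np.round(r["point"],1),round(r["confidence"],2),p3(S,d,*r["point"]).round(4))
E
```

```text
{'clock': 0.0, 'joint_pos': array([1.08144058e+00, 3.14000972e-01, 4.49700898e-02, 1.30365636e+00,
       2.62628093e-05, 1.43119580e+00]), 'qvel': array([-0.00107714, -0.00070521,  0.00096716,  0.0006794 ,  0.00027538,
        0.00050897]), 'tau': array([-2.00117873e-03, -4.80627823e+01,  2.98530936e+01,  1.92700460e-02,
       -2.22092904e-04, -5.35352200e-06]), 'tcp_pos': array([0.19675746, 0.53966548, 0.205605  ]), 'orientation': array([-3.04936317e-04,  1.73987551e-01,  9.84747398e-01, -8.95027768e-04]), 'wrist_force': array([ 0.50394441, -0.84802443,  0.42752336]), 'ft_torque': array([0.04946067, 0.05326865, 0.01559368]), 'grip_force': 0.0, 'finger_gap': 0.08502481921203199}
scene (np.float64(418.1188539219665), 283.069512024942, 213.25802269167858, array([[-0.77602336,  0.49069317, -0.3962423 ,  0.88987157],
       [ 0.63067692,  0.59788588, -0.49475156,  0.44583996],
       [-0.00586354, -0.63383964, -0.77344226,  0.66049276],
       [ 0.        ,  0.        ,  0.        ,  1.        ]]))
scale [278.2 240.1] 0.94 [0.6329 0.1108 0.0724]
units_face [331.5 216.2] 0.42 [0.5084 0.
[... 782 characters left out ...]
-0.18775306, -0.98184198,  0.83553952],
       [ 0.        ,  0.        ,  0.        ,  1.        ]]))
scale [268.4 223.4] 0.74 [0.5722 0.0732 0.0573]
units_face [245.1 262.4] 0.59 [0.5058 0.116  0.0483]
cal_face [268.6 265.9] 0.57 [0.4985 0.075  0.0482]
tare_face [293.6 267.6] 0.63 [0.4945 0.0314 0.0468]
dish [271.5 183.6] 0.86 [0.6389 0.0655 0.0777]
pan [279.2 164.9] 0.96 [0.6689 0.0511 0.0889]
pan [301.2 306.5] 0.48 [0.4269 0.0193 0.0087]
weight [345.  258.3] 0.52 [ 0.5079 -0.0584  0.0504]
weight [303.5 307.8] 0.43 [0.4245 0.0153 0.0089]
pearl_box [167.7 178.9] 0.65 [0.6671 0.2605 0.0278]
tweezers [293.8 306.4] 0.67 [0.4275 0.0326 0.0099]
tweezers [224.7 260.4] 0.41 [0.5105 0.1521 0.0461]
```

```bash
python3 - <<'E'
import cv2
a=cv2.imread("pics/top1.png");cv2.imwrite("pics/top1c.png",cv2.resize(a[120:340,130:380],None,fx=2.7,fy=2.7,interpolation=2))
E
```

```text
(no output)
```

View pics/top1c.png

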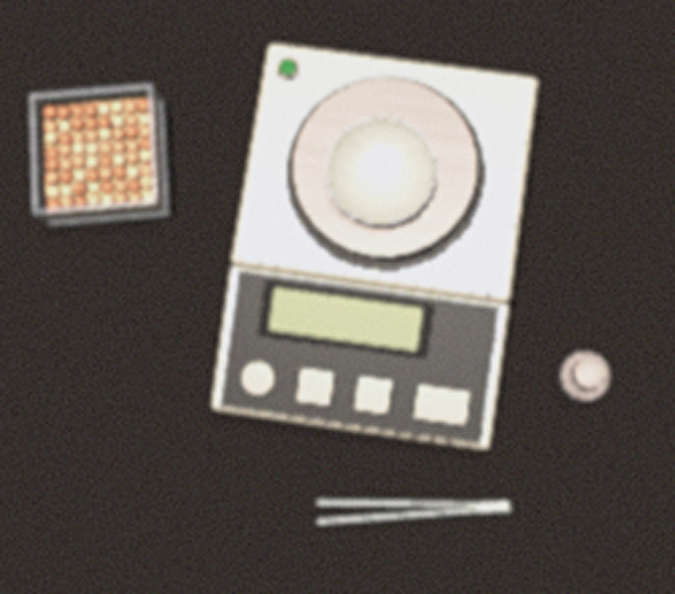

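View pics/scene1.png

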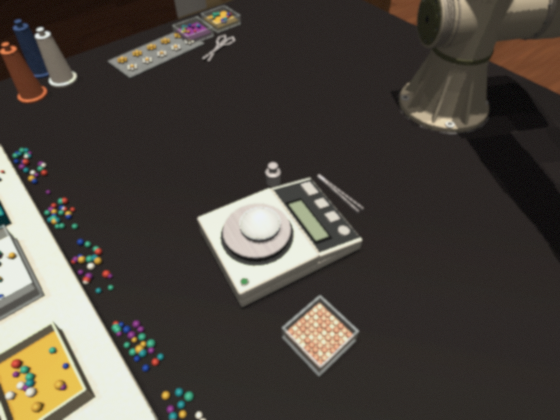

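The top crop shows the four keys at full-image pixels of about (225,260), (247,263), (268,266) and (294,270). The row is yawed slightly clockwise, with the tweezers in front and the weight to the right. Next I'll measure the key centroids by segmentation.

```bash
python3 - <<'E'
from h import *
def ray(S,u,v,z):
    f,cx,cy,T=S; d=T[:3,:3]@[(u-cx)/f,(v-cy)/f,1]; return T[:3,3]+d*(z-T[2,3])/d[2]
M=np.array([[-.1,.063],[-.1,.025],[-.1,-.013],[-.1,-.058]])
for c,box in [("top",(215,250,310,285)),("scene",(295,175,360,240))]:
    S=setup(c); im=cv2.imread(f"pics/{c}1.png"); d=np.load(c+"_d.npy")
    u0,v0,u1,v1=box; g=cv2.cvtColor(im,6)[v0:v1,u0:u1]
    t,b=cv2.threshold(g,0,255,cv2.THRESH_OTSU)
    n,_,st,ce=cv2.connectedComponentsWithStats(b)
    P=[]
    for i in range(1,n):
        if st[i,4]<15: continue
        u,v=ce[i]+[u0,v0]; p=ray(S,u,v,.047); print(c,st[i],np.round([u,v],1),p.round(4),p3(S,d,u,v).round(4))
E
```

```text
top [  4   4  13  12 128] [225.  259.5] [0.5119 0.1514 0.047 ] [0.512  0.1515 0.0464]
top [ 25   6  14  14 168] [246.4 262.5] [0.5056 0.1138 0.047 ] [0.5057 0.1139 0.0461]
top [ 46   9  15  14 170] [267.7 265.5] [0.4994 0.0766 0.047 ] [0.4994 0.0766 0.0463]
top [ 68  12  21  15 263] [293.1 269.3] [0.4915 0.0324 0.047 ] [0.4916 0.0324 0.0467]
top [83 18 12 17 40] [306.4 279.6] [0.4732 0.0099 0.047 ] [0.4736 0.0093 0.0357]
top [ 0 21 21  4 36] [225.4 272.5] [0.4892 0.1509 0.047 ] [0.4898 0.1523 0.0368]
scene [23  0 22 18 86] [328.6 183.6] [0.456  0.0516 0.047 ] [0.4285 0.0266 0.0082]
scene [  0   3  23  17 207] [307.2 185.9] [0.4936 0.029  0.047 ] [0.4937 0.0291 0.0472]
scene [45 19  9  9 16] [343.6 197.7] [0.4593 0.098  0.047 ] [0.4317 0.0757 0.0078]
scene [ 19  23  15  11 111] [321.1 202.8] [0.5022 0.0797 0.047 ] [0.5008 0.0785 0.0449]
scene [  0  26  33  39 534] [309.1 221. ] [0.5497 0.0987 0.047 ] [0.5507 0.0997 0.0488]
scene [ 30  36  15  11 116] [331.9 215.9] [0.5085 0.1168 0.047 ] [0.5075 0.116  0.0455]
scene [  0  44  16  21 175] [299.9 232.3] [0.5802 0.1078 0.047 ] [0.5839 0.112  0.0545]
scene [43 50 12 10 96] [343.4 229.7] [0.5147 0.1539 0.047 ] [0.5154 0.1545 0.0483]
```

```bash
cat >> h.py <<'E'
yaw=-.170
K=dict(power=[.513,.1525,.047],units=[.507,.1153,.047],tare=[.493,.0335,.047])
a=np.radians(10);sy=np.array([-np.sin(yaw),np.cos(yaw),0]);sx=np.array([np.cos(yaw),np.sin(yaw),0])
n=-np.sin(a)*sx+np.array([0,0,np.cos(a)])
RT=R.from_matrix(np.c_[np.cross(sy,-n),sy,-n])
def go(k,h):
    s=get_state();Rc=rot(s["orientation"]); t=np.array(K[k])+h*n
    print(k,"rotvec",(Rc.inv()*RT).as_rotvec().round(4),"shift after rot, mm",(RT.inv().apply(t-s["tcp_pos"])*1000).round(1),"F.n",(s["wrist_force"]@n).round(2),s["clock"])
E
python3 -c "
from h import *
go('power',.05)"
```

```text
power rotvec [-0.0156 -0.174  -0.1793] shift after rot, mm [-343.5 -328.7  172.6] F.n -0.84 1.1
```

Request:
arm_command(
  moves=[-1,0,0,0,-0.008,-0.087,-0.09,-1,0,0,0,-0.008,-0.087,-0.09,-1,-34,-33,12,0,0,0,-1,-34,-33,12,0,0,0,-1,-34,-33,12,0,0,0,-1,-34,-33,12,0,0,0,-1,-34,-33,12,0,0,0,-1,-34,-33,12,0,0,0],
)

```text
clock: 2.1
tcp_pos: [0.3749, 0.3079, 0.1711]
orientation: [0.087, 0.084, 0.993, -0.007]
wrist_force: [1.0, 0.5, 0.4]
finger_gap: -0.0001
grip_force: 0.0
```

Request:
arm_command(
  moves=[-1,-34,-33,12,0,0,0,-1,-34,-33,12,0,0,0,-1,-34,-33,12,0,0,0,-1,-34,-33,12,0,0,0,-1,0,0,0,0,0,0,-1,0,0,0,0,0,0],
)

```text
clock: 2.85
tcp_pos: [0.4916, 0.155, 0.1472]
orientation: [0.086, 0.085, 0.993, -0.007]
wrist_force: [-0.0, 0.1, -0.6]
finger_gap: -0.0002
grip_force: 0.0
```

```bash
python3 - <<'E'
from h import *
go('power',.03)
s=get_state();print(s["tcp_pos"],s["finger_gap"],s["wrist_force"])
S=setup("wrist");im,d=read_camera("wrist");cv2.imwrite("pics/w1.png",im);np.save("w_d.npy",d)
f,cx,cy,T=S
for k,v in list(K.items())+[("tcp",s["tcp_pos"])]:
    q=np.linalg.inv(T)@[*v,1];print(k,(q[:2]/q[2]*f+[cx,cy]).round(1),q[2].round(3))
E
```

```text
power rotvec [ 0.0004 -0.0009 -0.    ] shift after rot, mm [-3.8  1.1 72.4] F.n -0.54 2.85
[0.4915973  0.1550197  0.14716917] -0.0001861444647546595 [-0.03027723  0.13507697 -0.55326331]
power [277.2 209.3] 0.279
units [238.1 209.7] 0.279
tare [152.1 209.7] 0.279
tcp [276.2 247.3] 0.179
```

View pics/w1.png

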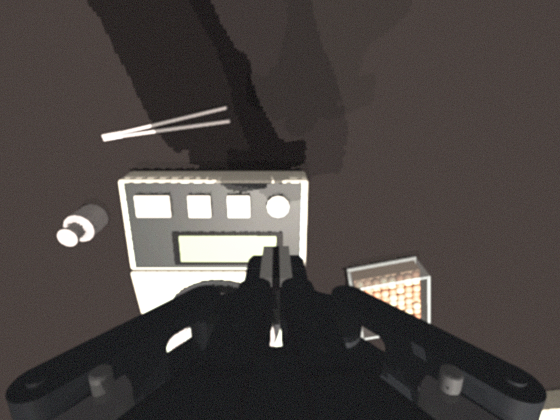

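The wrist view shows the keys at (278,207), (239,207), (199,207) and (153,207), within about 2 px of my predictions. The fingers are shut and the path to the keys is clear. I'll approach the power key.

Request:
arm_command(
  moves=[-1,-3,1,32,0,0,0,-1,0,0,32,0,0,0,-1,0,0,24,0,0,0,-1,0,0,6,0,0,0,-1,0,0,0,0,0,0,-1,0,0,0,0,0,0],
)

```text
clock: 3.65
tcp_pos: [0.5119, 0.1534, 0.0565]
orientation: [0.088, 0.084, 0.993, -0.007]
wrist_force: [-0.7, 0.3, 0.3]
finger_gap: -0.0
grip_force: 0.0
```

```bash
python3 -c "
from h import *
go('power',.0);print(get_state()['wrist_force'])"
```

```text
power rotvec [0.0013 0.0019 0.0013] shift after rot, mm [ 0.4 -0.7  9.6] F.n 0.4 3.65
[-0.67133527  0.27629132  0.28413347]
```

Request:
arm_command(
  moves=[-1,0,0,3,0,0,0,-1,0,0,3,0,0,0,-1,0,0,2,0,0,0,-1,0,0,0,0,0,0],
)

```text
clock: 4.15
tcp_pos: [0.5124, 0.1524, 0.0471]
orientation: [0.087, 0.084, 0.993, -0.007]
wrist_force: [0.6, -0.5, -0.8]
finger_gap: 0.0002
grip_force: 0.0
```

Request:
arm_command(
  moves=[-1,0,0,1,0,0,0,-1,0,0,0,0,0,0],
)

```text
clock: 4.4
tcp_pos: [0.5127, 0.1525, 0.0463]
orientation: [0.087, 0.084, 0.993, -0.007]
wrist_force: [0.5, -0.3, 0.1]
finger_gap: 0.0001
grip_force: 0.0
```

Request:
arm_command(
  moves=[-1,0,0,1,0,0,0,-1,0,0,0,0,0,0],
)

```text
clock: 4.65
tcp_pos: [0.5129, 0.1525, 0.0453]
orientation: [0.087, 0.084, 0.993, -0.007]
wrist_force: [-0.3, 0.4, -0.4]
finger_gap: -0.0
grip_force: 0.0
```

Request:
arm_command(
  moves=[-1,0,0,1,0,0,0,-1,0,0,0,0,0,0],
)

```text
clock: 4.9
tcp_pos: [0.5131, 0.1524, 0.0443]
orientation: [0.087, 0.084, 0.993, -0.007]
wrist_force: [-0.4, -0.3, 0.4]
finger_gap: -0.0003
grip_force: 0.0
```

Request:
arm_command(
  moves=[-1,0,0,1,0,0,0,-1,0,0,0,0,0,0],
)

```text
clock: 5.15
tcp_pos: [0.5132, 0.1524, 0.0433]
orientation: [0.087, 0.084, 0.993, -0.007]
wrist_force: [-0.2, -0.1, -0.2]
finger_gap: -0.0002
grip_force: 0.0
```

Request:
arm_command(
  moves=[-1,0,0,1,0,0,0,-1,0,0,0,0,0,0],
)

```text
clock: 5.4
tcp_pos: [0.5134, 0.1524, 0.0423]
orientation: [0.087, 0.084, 0.993, -0.007]
wrist_force: [-0.4, 0.3, -0.4]
finger_gap: -0.0
grip_force: 0.0
```

```bash
python3 - <<'E'
from h import *
S=setup("wrist");im,d=read_camera("wrist")
s,_=read_camera("scene")
a=cv2.resize(im[150:300,180:380],(800,600),interpolation=2)
b=cv2.resize(s[150:270,280:440],(800,600),interpolation=2)
cv2.imwrite("pics/c1.png",cv2.resize(np.hstack([a,b]),(800,300),interpolation=3))
st=get_state();print(st["wrist_force"],st["ft_torque"],st["tcp_pos"])
for u,v in [(238,214),(268,207),(200,214)]:print(p3(S,d,u,v))
E
```

```text
[0.30765655 0.32006788 0.46690716] [ 0.06618527  0.08695105 -0.00725092] [0.51347519 0.15242013 0.04241583]
[0.48946441 0.13298778 0.03696187]
[0.48856615 0.15159228 0.03552253]
[0.48574618 0.11016199 0.03662785]
```

View pics/c1.png

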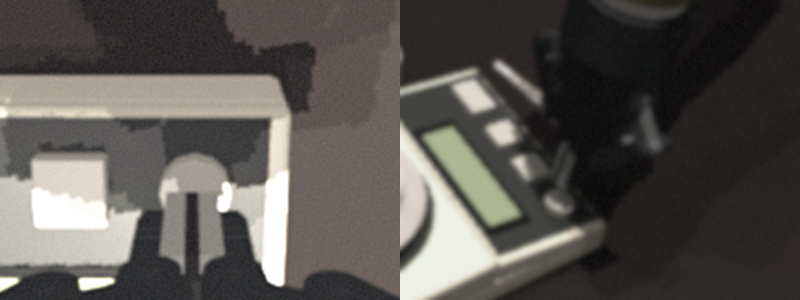

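The left half (wrist view) shows the fingertips over the middle of the round key, at about (276,247). The right half (scene view) shows the same. Neither view shows whether they touch, so I'll check the key-top height relative to the TCP using wrist depth.

```bash
python3 - <<'E'
from h import *
S=setup("wrist");im,d=read_camera("wrist")
st=get_state();
# plane coordinate along n relative to TCP
for nm,u,v in [("units",215,235),("units",215,252),("units",205,245),("power",277,235),("power",277,240),("power",265,243),("tip",269,258),("tip",269,250),("tip",284,249),("panel",245,250)]:
    p=p3(S,d,u,v);print(nm,((p-st["tcp_pos"])@n*1000).round(1),((p-st["tcp_pos"])@sx*1000).round(1),p.round(4))
print(np.mean([get_state()["wrist_force"]@n]))
E
```

```text
units 4.1 -10.2 [0.4973 0.1181 0.0448]
units 4.3 0.5 [0.5077 0.1157 0.0469]
units 3.1 -3.3 [0.503  0.1104 0.045 ]
power 4.1 -10.2 [0.5035 0.1546 0.0448]
power 3.8 -6.9 [0.5067 0.154  0.0451]
power 4.0 -5.1 [0.5073 0.1466 0.0456]
tip 42.2 -19.6 [0.4936 0.1523 0.0818]
tip 34.8 -19.1 [0.494  0.1521 0.0744]
tip 33.2 -18.8 [0.4956 0.1593 0.0729]
panel -2.9 3.5 [0.5136 0.1324 0.0401]
0.14832125832373794
```

```bash
python3 - <<'E'
from h import *
S=setup("scene");im,d=read_camera("scene");t=get_state()["tcp_pos"]
f,cx,cy,T=S;q=np.linalg.inv(T)@[*t,1];print("tcp px",(q[:2]/q[2]*f+[cx,cy]).round(1))
for v in range(206,236,2):
    print(v,[tuple((((p3(S,d,u,v)-t)@np.c_[sx,sy,n])*1000).round(0).astype(int)) for u in range(336,358,3)])
cv2.imwrite("pics/s2.png",cv2.resize(im[190:250,310:390],(800,600),interpolation=2))
E
```

```text
tcp px [343.  230.4]
206 [(np.int64(-46), np.int64(-84), np.int64(-34)), (np.int64(-51), np.int64(-81), np.int64(-34)), (np.int64(-56), np.int64(-77), np.int64(-31)), (np.int64(1), np.int64(-4), np.int64(65)), (np.int64(-5), np.int64(-3), np.int64(64)), (np.int64(-1), np.int64(8), np.int64(76)), (np.int64(-2), np.int64(14), np.int64(82)), (np.int64(-12), np.int64(11), np.int64(75))]
208 [(np.int64(-44), np.int64(-80), np.int64(-36)), (np.int64(-49), np.int64(-77), np.int64(-35)), (np.int64(-54), np.int64(-74), np.int64(-35)), (np.int64(2), np.int64(-2), np.int64(62)), (np.int64(1), np.int64(4), np.int64(67)), (np.int64(0), np.int64(10), np.int64(73)), (np.int64(-1), np.int64(16), np.int64(79)), (np.int64(-8), np.int64(16), np.int64(77))]
210 [(np.int64(-20), np.int64(-52), np.int64(-3)), (np.int64(-45), np.int64(-72), np.int64(-34)), (np.int64(1), np.int64(-10), np.int64(48)), (np.int64(1), np.int64(-2), np.int64(56)), (np.int64(1), np.int64(5), np.int64(63)), (np.int64(0), np.int64(11), np.int64(70)), (np.int64(-2), np.int64(16), np.int64(74)), (np.int64(-7), np.int64(18), np.int64(
[... 3577 characters left out ...]
32 [(np.int64(13), np.int64(-3), np.int64(-2)), (np.int64(10), np.int64(1), np.int64(1)), (np.int64(6), np.int64(5), np.int64(3)), (np.int64(1), np.int64(7), np.int64(4)), (np.int64(-6), np.int64(8), np.int64(1)), (np.int64(-14), np.int64(7), np.int64(-3)), (np.int64(-19), np.int64(10), np.int64(-3)), (np.int64(-45), np.int64(-8), np.int64(-36))]
234 [(np.int64(16), np.int64(1), np.int64(-2)), (np.int64(11), np.int64(4), np.int64(-1)), (np.int64(8), np.int64(8), np.int64(2)), (np.int64(4), np.int64(11), np.int64(3)), (np.int64(-3), np.int64(12), np.int64(1)), (np.int64(-10), np.int64(12), np.int64(-2)), (np.int64(-16), np.int64(14), np.int64(-3)), (np.int64(-21), np.int64(16), np.int64(-3))]
```

View pics/s2.png

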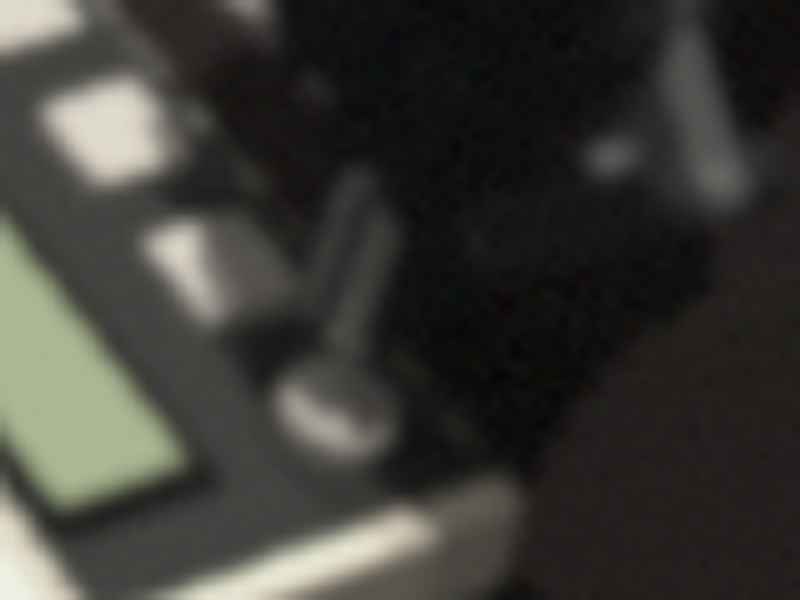

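The scene crop shows the dark fingers ending around (345,225), above and behind the undepressed round key at (343,231). Depth puts the visible fingertips about 20-27 mm above the reported TCP, so I haven't made contact yet. I'll keep descending, watching the force.

Request:
arm_command(
  moves=[-1,0,0,2,0,0,0,-1,0,0,2,0,0,0,-1,0,0,0,0,0,0],
)

```text
clock: 5.98
tcp_pos: [0.514, 0.1522, 0.0382]
orientation: [0.087, 0.084, 0.993, -0.007]
wrist_force: [-0.8, 0.0, 0.5]
finger_gap: 0.0
grip_force: 0.0
```

Request:
arm_command(
  moves=[-1,0,0,2,0,0,0,-1,0,0,2,0,0,0,-1,0,0,0,0,0,0],
)

```text
clock: 6.35
tcp_pos: [0.5147, 0.1522, 0.0343]
orientation: [0.087, 0.084, 0.993, -0.007]
wrist_force: [0.7, -0.0, -0.5]
finger_gap: 0.0002
grip_force: 0.0
```

```bash
python3 - <<'E'
from h import *
t=get_state();print(t["tcp_pos"],t["wrist_force"]@n,t["finger_gap"])
Sw=setup("wrist");w,dw=read_camera("wrist");S=setup("scene");im,d=read_camera("scene")
t=t["tcp_pos"];B=np.c_[sx,sy,n]
for v in range(216,236,2): print(v,[[int(x) for x in ((p3(S,d,u,v)-t)@B*1000).round()] for u in range(340,353,4)])
print("wrist units/power/tip",[((p3(Sw,dw,*q)-t)@B*1000).round(1) for q in [(213,240),(277,238),(269,252),(284,252)]])
i=camera_info("wrist")["tool_from_camera"];print(np.round(i,3))
cv2.imwrite("pics/c3.png",np.hstack([cv2.resize(w[200:275,227:327],(400,300),interpolation=2),cv2.resize(im[195:255,310:390],(400,300),interpolation=2)]))
E
```

```text
[0.51468264 0.15215719 0.03430488] -0.5757324340021049 0.00019224494572297584
216 [[0, -13, 36], [2, -1, 50], [-1, 7, 57], [-4, 14, 63]]
218 [[2, -10, 34], [3, 1, 47], [-1, 7, 52], [-4, 14, 58]]
220 [[5, -5, 36], [4, 3, 44], [-1, 8, 47], [-5, 14, 52]]
222 [[6, -4, 31], [5, 6, 42], [0, 11, 46], [-5, 15, 47]]
224 [[6, -3, 27], [6, 7, 38], [0, 11, 40], [-9, 11, 36]]
226 [[-5, -14, 3], [5, 7, 32], [1, 13, 37], [-8, 14, 34]]
228 [[3, -5, 12], [4, 8, 26], [-12, 1, 11], [-23, -1, 4]]
230 [[6, 0, 12], [-2, 1, 10], [-9, 5, 12], [-20, 4, 5]]
232 [[9, 4, 12], [1, 6, 12], [-6, 8, 10], [-16, 9, 7]]
234 [[10, 7, 10], [4, 11, 12], [-5, 11, 8], [-13, 13, 7]]
wrist units/power/tip [array([-11.9, -35.9,  12.9]), array([-13.4,   0.4,  13.3]), array([-19.3,  -3.6,  36.8]), array([-18.9,   3.7,  36.2])]
[[ 0.001 -0.963 -0.27   0.07 ]
 [ 1.     0.001 -0.001 -0.   ]
 [ 0.001 -0.27   0.963 -0.167]
 [ 0.     0.     0.     1.   ]]
```

View pics/c3.png

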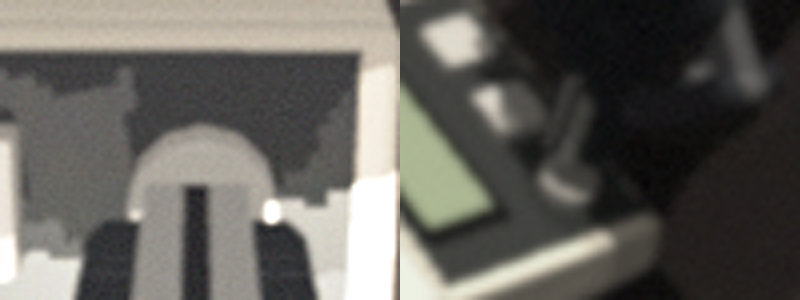

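The wrist crop shows the finger pads still above the centred round key, and the scene crop shows a gap. The tip sits about 24 mm above the reported TCP and the key top about 12 mm above it, so roughly 12 mm of descent remains.

Request:
arm_command(
  moves=[-1,0,0,3,0,0,0,-1,0,0,2,0,0,0,-1,0,0,2,0,0,0,-1,0,0,0,0,0,0],
)

```text
clock: 6.95
tcp_pos: [0.5159, 0.1519, 0.0274]
orientation: [0.087, 0.084, 0.993, -0.007]
wrist_force: [-0.2, 0.3, 0.4]
finger_gap: -0.0003
grip_force: 0.0
```

Request:
arm_command(
  moves=[-1,0,0,1,0,0,0,-1,0,0,0,0,0,0],
)

```text
clock: 7.2
tcp_pos: [0.5162, 0.152, 0.0266]
orientation: [0.087, 0.084, 0.993, -0.007]
wrist_force: [-0.4, -0.3, 0.7]
finger_gap: 0.0002
grip_force: 0.0
```

Request:
arm_command(
  moves=[-1,0,0,1,0,0,0,-1,0,0,0,0,0,0],
)

```text
clock: 7.45
tcp_pos: [0.5164, 0.1519, 0.0256]
orientation: [0.087, 0.084, 0.993, -0.007]
wrist_force: [-0.3, -0.8, 0.0]
finger_gap: 0.0002
grip_force: 0.0
```

Request:
arm_command(
  moves=[-1,0,0,1,0,0,0,-1,0,0,0,0,0,0],
)

```text
clock: 7.7
tcp_pos: [0.5165, 0.1519, 0.0246]
orientation: [0.087, 0.084, 0.993, -0.007]
wrist_force: [-0.6, 0.5, 0.2]
finger_gap: -0.0001
grip_force: 0.0
```

Request:
arm_command(
  moves=[-1,0,0,1,0,0,0,-1,0,0,0,0,0,0],
)

```text
clock: 7.95
tcp_pos: [0.5166, 0.1519, 0.0236]
orientation: [0.087, 0.084, 0.993, -0.007]
wrist_force: [0.5, 0.6, -0.5]
finger_gap: -0.0
grip_force: 0.0
```

Request:
arm_command(
  moves=[-1,0,0,1,0,0,0,-1,0,0,0,0,0,0],
)

```text
clock: 8.2
tcp_pos: [0.517, 0.1519, 0.0228]
orientation: [0.087, 0.084, 0.993, -0.007]
wrist_force: [0.6, 0.4, 0.6]
finger_gap: -0.0
grip_force: 0.6
```

```bash
cat >> h.py <<'E'
def chk():
    t=get_state();print(t["tcp_pos"],"F.n",t["wrist_force"]@n,"F",t["wrist_force"],t["clock"])
    Sw=setup("wrist");w,dw=read_camera("wrist");t=t["tcp_pos"];B=np.c_[sx,sy,n]
    S=setup("scene");im,d=read_camera("scene")
    print("wrist front-of-tip, rows:",[(v,[round(float(x),1) for x in (p3(Sw,dw,277,v)-t)@B*1000]) for v in range(226,250,3)])
    return w,dw,im,d,S,t,B
E
python3 - <<'E'
from h import *
w,dw,im,d,S,t,B=chk()
for v in range(222,238,2): print(v,[[int(x) for x in ((p3(S,d,u,v)-t)@B*1000).round()] for u in range(338,353,3)])
E
```

```text
[0.51695488 0.15186237 0.02276593] F.n 0.49366938283337125 F [0.62333453 0.44062627 0.59646683] 8.2
wrist front-of-tip, rows: [(226, [-22.2, 0.4, 16.8]), (229, [-20.9, 0.4, 17.5]), (232, [-19.4, 0.4, 17.8]), (235, [-17.2, 0.4, 17.0]), (238, [-16.1, 0.4, 18.1]), (241, [-17.2, 0.4, 23.1]), (244, [-16.3, 0.4, 24.4]), (247, [-17.8, 0.3, 29.8])]
222 [[2, -11, 36], [4, -1, 47], [2, 5, 53], [-3, 8, 53], [-3, 15, 61]]
224 [[1, -11, 29], [3, -1, 41], [5, 9, 52], [-1, 10, 52], [-4, 15, 55]]
226 [[6, -5, 32], [5, 2, 39], [2, 7, 43], [0, 12, 48], [-5, 14, 48]]
228 [[7, -2, 29], [6, 4, 36], [1, 7, 37], [0, 14, 44], [-6, 14, 41]]
230 [[6, -3, 22], [7, 6, 33], [1, 8, 32], [0, 14, 39], [-7, 14, 35]]
232 [[7, -1, 19], [7, 7, 28], [0, 7, 25], [-2, 13, 31], [-16, 6, 16]]
234 [[9, 2, 17], [5, 6, 19], [2, 10, 23], [-4, 12, 23], [-12, 11, 17]]
236 [[11, 5, 16], [7, 9, 18], [2, 12, 19], [-5, 12, 16], [-9, 15, 17]]
```

Request:
arm_command(
  moves=[-1,0,0,1,0,0,0,-1,0,0,0,0,0,0],
)

```text
clock: 8.55
tcp_pos: [0.5172, 0.1518, 0.0218]
orientation: [0.087, 0.084, 0.993, -0.007]
wrist_force: [-0.7, 0.3, 1.7]
finger_gap: -0.0001
grip_force: 1.0
```

Request:
arm_command(
  moves=[-1,0,0,1,0,0,0,-1,0,0,0,0,0,0],
)

```text
clock: 8.8
tcp_pos: [0.5173, 0.1518, 0.0208]
orientation: [0.087, 0.084, 0.993, -0.007]
wrist_force: [-0.9, 0.4, 3.2]
finger_gap: 0.0002
grip_force: 1.4
```

Request:
arm_command(
  moves=[-1,0,0,1,0,0,0,-1,0,0,0,0,0,0],
)

```text
clock: 9.05
tcp_pos: [0.5175, 0.1518, 0.0198]
orientation: [0.087, 0.084, 0.993, -0.007]
wrist_force: [-1.0, 1.0, 3.8]
finger_gap: 0.0002
grip_force: 1.8
```

```bash
python3 - <<'E'
from h import *
go('power',-.027);w,dw,im,d,S,t,B=chk()
for nm,u in [("units",213),("power",277)]: print(nm,[(v,round(float((p3(setup("wrist"),dw,u,v)-t)@n*1000),1)) for v in range(236,250,2)])
cv2.imwrite("pics/c4.png",np.hstack([cv2.resize(w[200:275,197:297],(400,300),interpolation=2),cv2.resize(im[195:255,310:390],(400,300),interpolation=2)]))
E
```

```text
power rotvec [0.0005 0.0002 0.0006] shift after rot, mm [-0.2 -0.  -0.6] F.n 3.93 9.05
[0.5174931  0.15175582 0.01982173] F.n 3.9280157100356123 F [-0.97232292  0.95537589  3.79113615] 9.05
wrist front-of-tip, rows: [(226, [-24.2, 0.3, 20.7]), (229, [-22.5, 0.4, 20.5]), (232, [-20.8, 0.4, 20.6]), (235, [-19.4, 0.4, 21.1]), (238, [-17.1, 0.4, 19.9]), (241, [-16.6, 0.4, 22.0]), (244, [-16.1, 0.4, 24.1]), (247, [-17.9, 0.3, 30.0])]
units [(236, 21.0), (238, 20.4), (240, 21.8), (242, 25.0), (244, 26.2), (246, 26.8), (248, 27.3)]
power [(236, 19.3), (238, 20.0), (240, 21.7), (242, 23.3), (244, 24.1), (246, 29.3), (248, 31.3)]
```

View pics/c4.png

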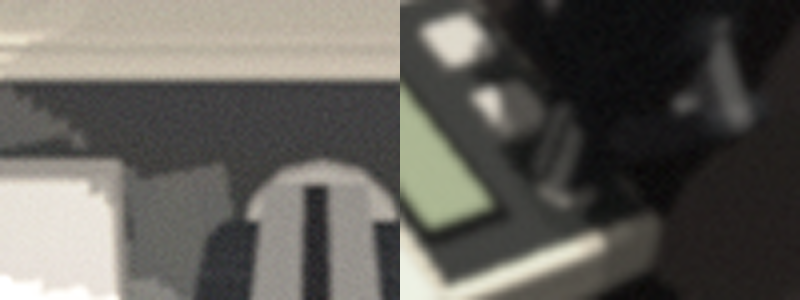

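The wrist crop shows the round key face sunk below the neighbouring square key. The key is about 3 mm down at 3.8 N (grip reading 1.8), so the power press is done. Now I'll let go and move 38 mm along the row to the units key.

Request:
arm_command(
  moves=[-1,0,0,-4,0,0,0,-1,0,0,-16,0,0,0,-1,0,-19,0,0,0,0,-1,0,-19,0,0,0,0,-1,0,0,0,0,0,0,-1,0,0,0,0,0,0],
)

```text
clock: 9.9
tcp_pos: [0.5076, 0.1151, 0.0394]
orientation: [0.087, 0.084, 0.993, -0.007]
wrist_force: [-0.3, -0.6, 0.8]
finger_gap: 0.0001
grip_force: 0.0
```

```bash
python3 - <<'E'
from h import *
go('units',-.0276)
s=get_state();S=setup("wrist");w,dw=read_camera("wrist")
for nm,u in [("units",277),("power",329),("cal",225)]: print(nm,[(v,round(float((p3(S,dw,u,v)-s["tcp_pos"])@n*1000),1)) for v in range(224,246,3)])
cv2.imwrite("pics/c5.png",cv2.resize(w[190:290,177:377],(800,400),interpolation=2))
E
```

```text
units rotvec [ 0.0007 -0.0001  0.0004] shift after rot, mm [-0.7  0.1 20. ] F.n 0.78 9.9
units [(224, 0.3), (227, 1.7), (230, 5.9), (233, 7.5), (236, 6.2), (239, 7.6), (242, 8.0), (245, 7.2)]
power [(224, 0.8), (227, 1.2), (230, 0.1), (233, 4.3), (236, 6.0), (239, 5.7), (242, 6.7), (245, 6.3)]
cal [(224, -0.3), (227, 1.4), (230, 5.9), (233, 7.9), (236, 6.5), (239, 6.6), (242, 7.1), (245, 7.4)]
```

View pics/c5.png

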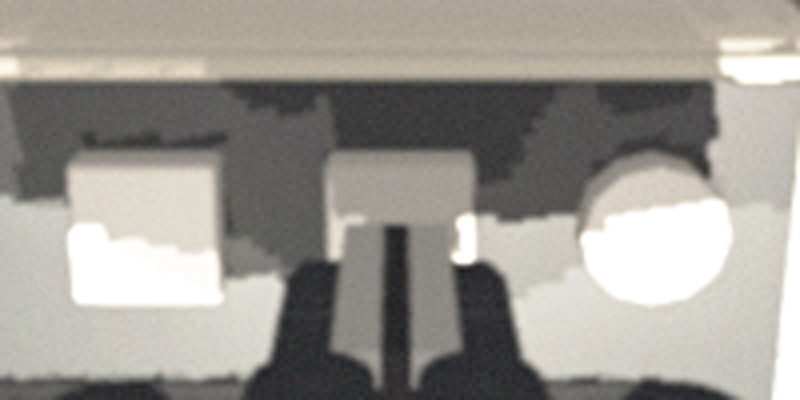

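The power key is back up at (329,240), and the fingers are centred over the square units key at (277,240). I'll press it.

Request:
arm_command(
  moves=[-1,0,0,8,0,0,0,-1,0,0,6,0,0,0,-1,0,0,3,0,0,0,-1,0,0,0,0,0,0],
)

```text
clock: 10.45
tcp_pos: [0.5099, 0.1146, 0.0222]
orientation: [0.086, 0.084, 0.993, -0.007]
wrist_force: [-0.9, 0.3, 1.8]
finger_gap: 0.0002
grip_force: 0.8
```

Request:
arm_command(
  moves=[-1,0,0,1,0,0,0,-1,0,0,0,0,0,0],
)

```text
clock: 10.7
tcp_pos: [0.5104, 0.1144, 0.0217]
orientation: [0.087, 0.084, 0.993, -0.007]
wrist_force: [-2.2, 1.1, 1.8]
finger_gap: -0.0
grip_force: 1.0
```

Request:
arm_command(
  moves=[-1,0,0,1,0,0,0,-1,0,0,0,0,0,0],
)

```text
clock: 10.95
tcp_pos: [0.5107, 0.1144, 0.0207]
orientation: [0.087, 0.084, 0.993, -0.007]
wrist_force: [-2.4, 0.7, 1.9]
finger_gap: -0.0
grip_force: 1.4
```

Request:
arm_command(
  moves=[-1,0,0,1,0,0,0,-1,0,0,0,0,0,0,-1,0,0,0,0,0,0],
)

```text
clock: 11.32
tcp_pos: [0.5109, 0.1143, 0.0197]
orientation: [0.087, 0.084, 0.993, -0.007]
wrist_force: [-2.2, 0.6, 3.4]
finger_gap: -0.0001
grip_force: 1.8
```

Request:
arm_command(
  moves=[-1,0,0,-4,0,0,0,-1,0,0,-16,0,0,0,-1,0,-23,0,0,0,0,-1,0,-30,0,0,0,0,-1,0,-30,0,0,0,0,-1,0,0,0,0,0,0,-1,0,0,0,0,0,0],
)

```text
clock: 12.2
tcp_pos: [0.4942, 0.0331, 0.0397]
orientation: [0.087, 0.084, 0.993, -0.007]
wrist_force: [0.7, 0.1, 0.7]
finger_gap: 0.0001
grip_force: 0.0
```

```bash
python3 - <<'E'
from h import *
go('tare',-.0276)
s=get_state();S=setup("wrist");w,dw=read_camera("wrist")
for nm,u in [("tare",277),("cal",339),("units",391)]: print(nm,[(v,round(float((p3(S,dw,u,v)-s["tcp_pos"])@n*1000),1)) for v in range(224,246,3)])
cv2.imwrite("pics/c6.png",cv2.resize(w[190:290,207:407],(800,400),interpolation=2))
E
```

```text
tare rotvec [0.0006 0.0009 0.0001] shift after rot, mm [-0.   0.2 20.2] F.n 0.57 12.2
tare [(224, 0.1), (227, 2.6), (230, 7.4), (233, 6.2), (236, 6.6), (239, 7.2), (242, 6.8), (245, 7.3)]
cal [(224, 0.3), (227, 3.3), (230, 7.4), (233, 7.9), (236, 8.2), (239, 6.5), (242, 7.1), (245, 5.7)]
units [(224, -0.2), (227, 2.1), (230, 0.8), (233, -0.1), (236, -0.2), (239, 0.9), (242, 0.5), (245, 0.8)]
```

View pics/c6.png

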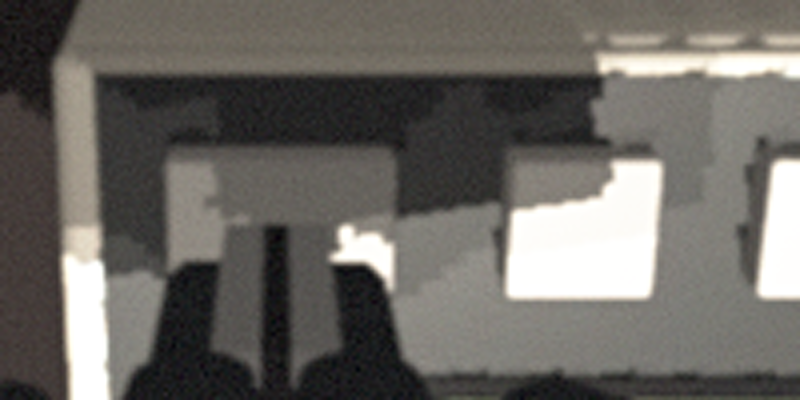

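The fingers are centred over the wide tare key at (277,240), with the calibration key clear at (353,245).

Request:
arm_command(
  moves=[-1,0,0,8,0,0,0,-1,0,0,6,0,0,0,-1,0,0,3,0,0,0,-1,0,0,0,0,0,0],
)

```text
clock: 12.75
tcp_pos: [0.496, 0.033, 0.0222]
orientation: [0.086, 0.084, 0.993, -0.007]
wrist_force: [-1.0, 0.8, 1.4]
finger_gap: -0.0002
grip_force: 0.8
```

Request:
arm_command(
  moves=[-1,0,0,1,0,0,0,-1,0,0,0,0,0,0],
)

```text
clock: 13.0
tcp_pos: [0.4965, 0.0327, 0.0217]
orientation: [0.087, 0.084, 0.993, -0.007]
wrist_force: [-1.5, 1.5, 2.0]
finger_gap: -0.0001
grip_force: 1.0
```

Request:
arm_command(
  moves=[-1,0,0,1,0,0,0,-1,0,0,0,0,0,0],
)

```text
clock: 13.25
tcp_pos: [0.4968, 0.0325, 0.0208]
orientation: [0.087, 0.084, 0.993, -0.007]
wrist_force: [-1.9, 1.0, 3.0]
finger_gap: 0.0001
grip_force: 1.4
```

Request:
arm_command(
  moves=[-1,0,0,1,0,0,0,-1,0,0,0,0,0,0,-1,0,0,0,0,0,0],
)

```text
clock: 13.62
tcp_pos: [0.497, 0.0325, 0.0197]
orientation: [0.087, 0.084, 0.993, -0.007]
wrist_force: [-2.5, 1.7, 3.2]
finger_gap: -0.0001
grip_force: 1.9
```

Tare is down by the same amount (about 3.7 N). I'll release and pull clear.

Request:
arm_command(
  moves=[-1,0,0,-4,0,0,0,-1,0,0,-20,0,0,0,-1,0,0,-40,0,0,0,-1,0,0,-40,0,0,0,-1,0,0,-30,0,0,0,-1,0,0,0,0,0,0,-1,0,0,0,0,0,0],
)

```text
clock: 14.5
tcp_pos: [0.474, 0.0361, 0.1512]
orientation: [0.087, 0.084, 0.993, -0.007]
wrist_force: [0.3, -0.5, -1.3]
finger_gap: -0.0001
grip_force: 0.0
```

```bash
python3 - <<'E'
from h import *
w,dw=read_camera("wrist");im,d=read_camera("scene");a=cv2.imread("pics/scene1.png")
cv2.imwrite("pics/end.png",np.hstack([cv2.resize(a[150:330,190:390],(400,360)),cv2.resize(im[150:330,190:390],(400,360))]))
s=get_state();print(s["clock"],s["tcp_pos"],s["wrist_force"])
E
```

```text
14.6 [0.47330047 0.03624208 0.15033662] [ 0.78912786  0.40749002 -0.70204163]
```

View pics/end.png

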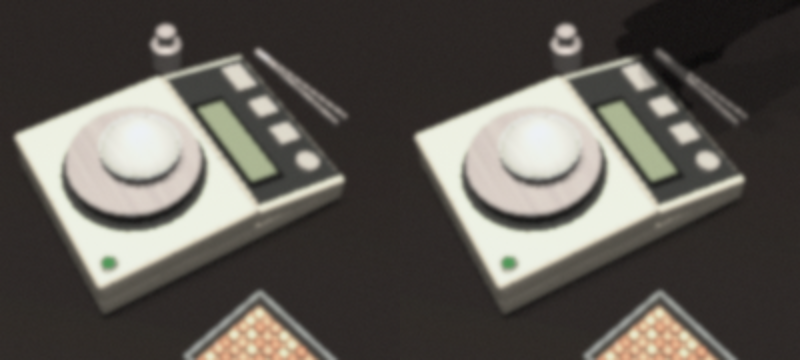

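The before and after views match: the scale, dish, weight, tweezers and box haven't moved, the keys are up, and the hand is clear.

```bash
python3 -c "
from workcell import *
print(hand_in())"
```

```text
the job is handed in; nothing more can be done
None
```

I pressed and released the power, units and tare keys in that order, each about 3 mm down at about 3.7 N. The calibration key, pan and dish were not touched, nothing around the scale moved, the hand is clear, and I handed the job in at about 15 s.

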